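# Set the spray air valve for a tumbler on the glazing pedestal

### The job

Get the glaze spray rig ready: take the tumbler (the slim cup without a handle) from the ware board, set it upright and centred on the small head of the pedestal without dropping it, and let go. Then crank the valve wheel clockwise by its handle until it is shut against its stop, and from there back it off (anticlockwise) exactly two full turns, to within about ten degrees. Finish holding the wheel's handle gripped and still at that setting, the tumbler standing on the pedestal and the two mugs and the jar left where they were.

Things in the scene. Friction and masses are not known exactly. Their poses are not given: they have to be found in the camera images.
- tumbler: slim straight terracotta cup without a handle, open at the top, loose, standing upright on the ware board beside the mugs at the start (which of the three places varies); 100 mm tall, outside diameter 53 mm at the foot and 56 mm at the rim, wall 4 mm, about 0.15 to 0.31 kg. Origin: centre of its underside; z up along its axis
- rig: plywood base plate 260 x 365 x 12 mm, fixed to the table, with a metal pedestal at its +y end and a brass valve with a hand wheel at its -y end, 240 mm apart, joined by copper pipe lower than 45 mm. Origin: on the table, midway between the axes of pedestal and valve; x ahead, y from valve to pedestal, z up
- nozzle (a point): tip of the brass spray nozzle, fixed, pointing at the pedestal from the rig's +x side: 150 mm above the table, 97 mm from the pedestal's axis. Nozzle 22 mm thick, on an upright pipe 38 mm behind the tip; its top is at 161 mm
- pedestal_top (a point): centre of the pedestal's flat round head (bright metal on a dark foot 100 mm across), diameter 38 mm, 100 mm above the table; slender post below. The tumbler's foot overhangs it all round
- valve_axis (a point): centre of the valve's hand wheel, 86 mm above the table, on its vertical turning axis; dark steel wheel, rim circle of radius 60 mm (rim bar 12 mm thick, top of rim at 92 mm), three spokes; nothing stands above the rim except the handle. Does not move
- handle: the wheel's upright handle: a light wooden round grip 22 mm in diameter, 50 mm tall (93 to 143 mm above the table), on the rim 60 mm from the valve's axis. It goes round with the wheel and spins freely about its own axis, so gripped from above it can be carried in circles with the gripper's heading unchanged. Origin: centre of its foot, 93 mm above the table
- valve (a joint): angle of the valve wheel, rad: 0 = shut against its hard stop, grows as it is turned anticlockwise seen from above (opening); 6.283 per turn, 12.566 = two turns open, 18.85 = end of its travel. Starts 2.5 to 6.5 rad open. Stays where it is left; needs about 0.12 N m (2 N at the handle) to turn
- board: plywood ware board 260 x 280 x 18 mm lying on the table (fixed), carrying the tumbler and the two mugs. Origin: centre of its underside; x, y along the 260 and 280 mm sides
- mug_a: bystander: terracotta mug with a handle, 72 mm across, 85 mm tall, handle on its own +y side reaching about 35 mm out; stands on the ware board. Origin: centre of its underside
- mug_b: bystander: another such mug, same size, on the ware board. Origin: centre of its underside
- jar: bystander: white lidded glaze jar, 64 mm across, 80 mm tall, on the table beyond the rig. Origin: centre of its underside
Not all that is in view belongs to the job. Leave any blue or green look-alike of the tumbler alone.

How it is judged:
On the way, in this order (a step that is already met when the one before it is completed fails the run):
1. the tumbler stands upright, centred and released on the pedestal's head (horizontal distance between tumbler and pedestal_top below 0.012 m and z of tumbler in the frame of pedestal_top between -0.003 and 0.005 m and angle between tumbler's own z axis and vertical below 0.06 rad and linear speed of tumbler below 0.03 m/s and contact force between the fingers and tumbler below 0.1 N), for 0.3 s.
2. the valve is shut against its stop, the tumbler still on the pedestal (value of joint valve below 0.06 rad and horizontal distance between tumbler and pedestal_top below 0.012 m and z of tumbler in the frame of pedestal_top between -0.003 and 0.005 m), for 0.2 s.
At the end, for the whole second after the job is handed in: The valve wheel stands still at two turns (12.57 rad) open from its stop, within 0.2 rad, with the fingers gripping its handle with more than 8 N; the tumbler stands upright (within 0.06 rad), at rest and released on the pedestal's head, its centre within 12 mm of the head's centre (all of step 1 and value of joint valve between 12.3664 and 12.7664 rad and velocity of joint valve between -0.1 and 0.1 rad/s and contact force between the fingers and handle above 8 N); the arm keeps its last pose, push and grip.
It fails at once if a mug or the jar was shifted by more than 25 mm (distance of any of mug_a, mug_b, jar from where it was at the start of the episode above 0.025 m).
It fails at once if the tumbler was dropped: out of the fingers more than 20 mm above the pedestal's head (height (world z) of tumbler above 0.12 m and contact force between the fingers and tumbler below 0.05 N).
It also fails if it takes over 72 s, if anything falls off the work surface, if the arm or the gripper's body presses on something with over 40 N, if the wrist force passes 120 N, or if a joint passes its speed limit or range.

### The arm

A 6-joint arm with a two-finger parallel gripper is mounted at the origin on the work surface. World frame = base frame: x ahead of the robot, y to its left, z up, the work surface at z = 0. Lengths are in m, angles in rad, forces in N, time in s.
With the tool pointing down it reaches from about 0.375 to 0.975 m from the base axis. Payload 3.8 kg.
Tool frame: the origin (TCP) lies on the mounting face of the last link; the fingertips stand 173 mm ahead of it and the grasp point (between the pads) lies 155 mm ahead of it; z points along the fingers, y is the line along which they close (so a half turn about z gives the same grasp; the last joint's range is limited). The gripper opens to 85 mm and grips with 20 to 120 N. Pads are 22 mm wide; open, the fingers measure 114 mm over their backs; the gripper's body (76 mm by 85 mm) begins 54 mm behind the grasp point. The pads swing forward as they close: fully open they stand 13 mm farther back than shut.
Start: joints at [-1.292, 0.264, 1.604, -0, 1.274, -0.037], TCP at [0.21, -0.642, 0.405] pointing down, gripper open.
Joint ranges: [-2.63, 2.63], [-0.94, 2.18], [0.31, 2.57], [-1.31, 4.45], [0, 2.66], [-2.55, 2.55]. Speed limits (rad/s): [2.57, 2.57, 3.14, 3.14, 3.14, 3.14].

### API

Orientations are given as a rotation vector (axis times angle).
In Python, from workcell import bot gives the robot as it stands.
- The arm moves only by the tool drive_tool, never from a script. Its argument "increments" is a list of rows, each an object with "delta_pos": the shift along the tool's x, y, z in mm, a list of three; "turn": the turn about the tool's z in rad; "jaw": the opening, from -1 (shut) to 1 (fully open). A call has 1 to 8 rows; each row shifts and turns the commanded pose from where the row before left it, along the tool's axes as they then stand; what a row does not reach is not made up. A row lasts 1/12 s, in which the tool goes at most 41.7 mm and 7.16 degrees, less where a joint would pass 70% of its speed; a pose out of reach is approached as far as the arm can. A call is refused whole if a number of a shift passes 41.7 or a number of a turn 0.125, either way. A call with a gripper value outside its range is refused whole. The fingers move at their own pace and stop on an object; "grip_force" is the grip in N (left out, the last holds). Time passes only in rows, so rows that do not move let the fingers close. It gives the time, the measured TCP pose, the force, the opening and the grip force at its end, in the units of the state.
- bot.read_state(): the state, without advancing time (a new reading comes with each control period).
- bot.read_camera(name): name is "scene" or "top" or "wrist"; returns a dict with "pixels" (420x560x3 uint8, red, green, blue), "fovy" (degrees; the focal length in pixels is half the picture's height over the tangent of half this angle, whatever the lens; pixels are square), "cx", "cy" (the principal point, pixels), "k1" (the pictures are not rectified: a ray, as slopes to the right and down, at radius r is drawn at 1 + k1 r^2 times it, then the intrinsics apply), "camera_from_world" (4x4, takes a point from world to camera coordinates); the wrist camera has in their place "hand_eye" (4x4, takes a point from camera to tool coordinates, whose origin is the TCP and whose axes are the flange's). Camera axes: x right, y down, z forward; pixel columns grow to the right and rows downward; lengths in m; the calibration is good to about 2 mm. A picture is of the moment at which its call begins: read the wrist's pose just before it. There is no depth.
- bot.finish_job(): hands the job in; it is judged then, once.
The state is a dict: "time": time; "q": joint angles; "joint_vel": joint speeds; "joint_torque": joint torques, N m; "tool_pos": TCP position; "tcp_rot": TCP orientation; "wrist_force": force on the tool from outside, world axes, zero at the start; "torque": the same for the moment, N m; "width": opening from 0.0 (shut) to 1.0 (fully open); "grip_force": force on a finger pad.
Only numpy, scipy, OpenCV 4.12 (cv2) and the standard library are available. Lean on these libraries where they do the work, as an engineer would, in place of code of your own. Each camera call takes 0.05 s, during which the arm holds its last target. There are 200 camera calls.

## Working session

There is one attempt and no reset: what is moved stays moved. The work goes in short steps, Python scripts to look and compute and a tool call to move; the robot and the scene stay as the last step left them, time stands still between calls to the robot, and variables do not carry over. Pictures are saved under pics/ and viewed, at most 10 in all, crops included, and the job is handed in when it is done.

Besides the shell and the picture viewer there is one more tool, called after "Request:" as name([rows], argument=value, ...), one row to a line, values as JSON. drive_tool: Moves the arm, as the interface text tells. Its arguments: {"type":"object","properties":{"increments":{"type":"array"},"grip_force":{"type":"number"}},"required":["increments"]}

```bash
mkdir -p pics
cat > h.py <<'E'
import numpy as np, cv2
from scipy.spatial.transform import Rotation as R
from workcell import bot
def cam(name):
    s=bot.read_state(); c=bot.read_camera(name)
    if name=='wrist':
        T=np.eye(4);T[:3,:3]=R.from_rotvec(s['tcp_rot']).as_matrix();T[:3,3]=s['tool_pos']
        c['wfc']=T@np.array(c['hand_eye'])
    else: c['wfc']=np.linalg.inv(np.array(c['camera_from_world']))
    c['f']=210/np.tan(np.radians(c['fovy'])/2); return c
def save(c,fn): cv2.imwrite('pics/'+fn,cv2.cvtColor(c['pixels'],cv2.COLOR_RGB2BGR))
def ray(c,u,v):
    K=np.array([[c['f'],0,c['cx']],[0,c['f'],c['cy']],[0,0,1]])
    d=np.array([(u-c['cx'])/c['f'],(v-c['cy'])/c['f']]); p=d.copy()
    for _ in range(30): p=d/(1+c['k1']*(p@p))
    return c['wfc'][:3,3], c['wfc'][:3,:3]@np.array([p[0],p[1],1])
def onz(c,u,v,z):
    o,d=ray(c,u,v); return o+d*(z-o[2])/d[2]
def proj(c,P):
    q=np.linalg.inv(c['wfc'])@np.append(P,1); p=q[:2]/q[2]; p=p*(1+c['k1']*(p@p))
    return p*c['f']+[c['cx'],c['cy']]
E
python3 - <<'E'
from h import *
for n in ['scene','top']:
    c=cam(n); save(c,n+'0.png'); print(n,c['wfc'].round(3).tolist(),c['f'],c['k1'],c['cx'],c['cy'])
s=bot.read_state();print(s)
E
```

```text
scene [[-0.278, 0.736, -0.618, 1.329], [0.961, 0.22, -0.171, 0.355], [0.01, -0.641, -0.768, 1.105], [0.0, 0.0, 0.0, 1.0]] 531.7422297007638 -0.17152383811149147 277.352008833679 213.7997110667015
top [[-0.014, -0.998, 0.066, 0.473], [-1.0, 0.015, 0.019, 0.104], [-0.02, -0.066, -0.998, 1.204], [0.0, 0.0, 0.0, 1.0]] 409.75083558413286 -0.11457737484529773 279.15193679142834 205.29826342679536
{'time': 0.1, 'q': array([-1.29191518e+00,  2.64703707e-01,  1.60525801e+00,  3.87497901e-05,
        1.27370022e+00, -3.68989755e-02]), 'joint_vel': array([ 0.00065502, -0.00370916, -0.00200586,  0.00168389, -0.00091765,
        0.00319134]), 'joint_torque': array([ 3.85872727e-04, -5.16707540e+01, -3.68589056e+01,  5.21863939e-06,
        6.22269479e-03, -5.82118673e-05]), 'tool_pos': array([ 0.20954602, -0.64132309,  0.40345759]), 'tcp_rot': array([-3.10048489e+00, -4.93626563e-01,  3.34337803e-04]), 'wrist_force': array([-0.13539576,  1.22062014,  0.24620383]), 'torque': array([-0.01814152, -0.00943482,  0.00696598]), 'grip_force': 0.0, 'width': 1.0033765143996984}
```

View pics/top0.png

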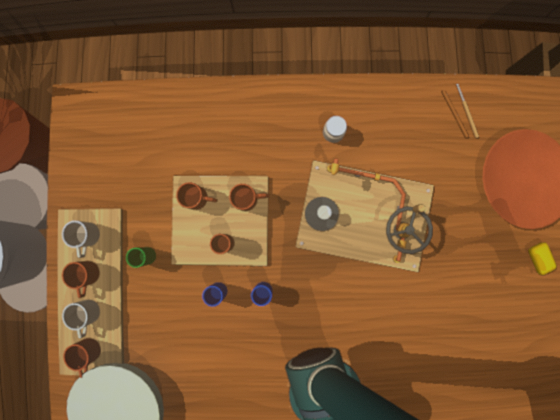

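View pics/scene0.png

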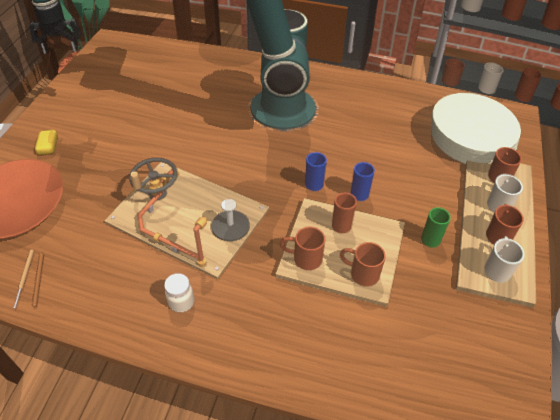

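The top view shows the tumbler at about (221,244), mugs at (190,195) and (243,197), the pedestal head at (325,213), and the wheel at (410,230). In the scene view the wheel is at (155,175) with its wooden handle near (137,180).

Run:
```python
from h import *
c=cam('top'); s=cam('scene')
def blobs(im,m,box,mn=20):
    M=np.zeros_like(m,np.uint8); x0,y0,x1,y1=box; M[y0:y1,x0:x1]=m[y0:y1,x0:x1]
    n,l,st,ce=cv2.connectedComponentsWithStats(M); return [(st[i].tolist(),ce[i].round(1).tolist()) for i in range(1,n) if st[i][4]>=mn]
for nm,k,tb,pb in (('top',c,(172,177,268,265),(300,190,345,235)),('scene',s,(280,180,405,300),(205,190,260,240))):
    hsv=cv2.cvtColor(k['pixels'],cv2.COLOR_RGB2HSV); H,S,V=[hsv[...,i].astype(int) for i in range(3)]
    print(nm,'terra',blobs(k,(H<9)&(S>110),tb)); print('head',blobs(k,(S<60)&(V>130),pb))
t=cv2.resize(c['pixels'][150:275,290:440],None,fx=3,fy=3,interpolation=cv2.INTER_CUBIC)
w=cv2.resize(s['pixels'][145:245,100:260],None,fx=2.1875,fy=2.1875,interpolation=cv2.INTER_CUBIC)
im=np.zeros((375,800,3),np.uint8); im[:375,:450]=t; im[:w.shape[0],450:450+w.shape[1]]=w[:, :350]
cv2.imwrite('pics/zoom.png',im[...,::-1])
```

```text
top terra []
head [([317, 205, 15, 15, 165], [323.8, 211.8])]
scene terra [([335, 196, 9, 9, 26], [338.5, 200.7])]
head [([221, 199, 15, 27, 234], [228.8, 209.4])]
```

View pics/zoom.png

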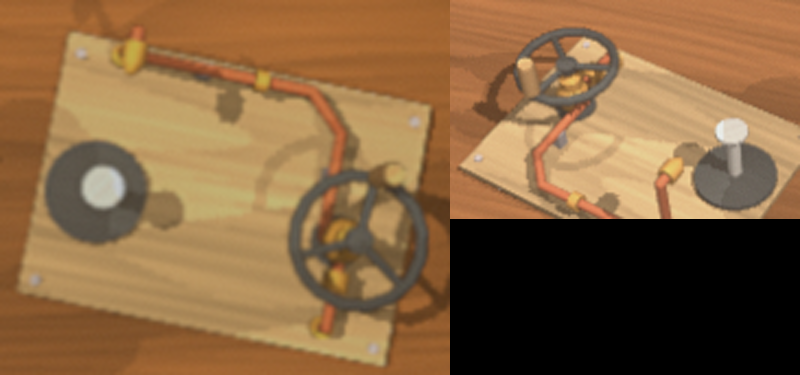

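The zoom shows the pedestal head at about (324,212) in the top view, the wheel hub at (409,230), and the handle top at (422,208). The nozzle is at (333,167).

Run:
```python
from h import *
c=cam('top'); s=cam('scene')
print('head',onz(c,323.8,212,.1),onz(s,229,205-1,.1))
print('hub',onz(c,409.3,230,.09),'handle',onz(c,422,207.7,.143), onz(s,100+74/2.1875,145+64/2.1875,.143))
print('hubscene',onz(s,100+118/2.1875,145+66/2.1875,.09))
print('tumb',onz(c,221,242,.118),onz(s,344,200,.118))
for u,v in((190,195),(243,197)):print('mug',onz(c,u,v,.103))
print('jar',onz(c,336,127,.08),'noz',onz(c,333,167,.15))
st=bot.read_state();print(R.from_rotvec(st['tcp_rot']).as_matrix().round(3))
w=cam('wrist');print(np.array(w['hand_eye']).round(3),w['f'])
hsv=cv2.cvtColor(c['pixels'],cv2.COLOR_RGB2HSV);print(hsv[225:262:3,221].tolist(),hsv[244,200:245:4].tolist())
```

```text
head [0.52659762 0.00524445 0.1       ] [0.5242087  0.00654244 0.1       ]
hub [ 0.47430287 -0.22886081  0.09      ] handle [ 0.53178585 -0.24870446  0.143     ] [ 0.53349047 -0.24494734  0.143     ]
hubscene [ 0.47746419 -0.22375162  0.09      ]
tumb [0.44987665 0.28080696 0.118     ] [0.44454215 0.28151759 0.118     ]
mug [0.57800561 0.36780091 0.103     ]
mug [0.57021887 0.22273018 0.103     ]
jar [ 0.76474467 -0.03613612  0.08      ] noz [ 0.64066266 -0.01670107  0.15      ]
[[ 0.951  0.311 -0.   ]
 [ 0.311 -0.951  0.001]
 [ 0.    -0.001 -1.   ]]
[[-0.001 -0.965 -0.264  0.066]
 [ 1.    -0.001  0.    -0.   ]
 [-0.    -0.264  0.965  0.031]
 [ 0.     0.     0.     1.   ]] 325.28960936352325
[[17, 122, 165], [18, 123, 170], [17, 123, 179], [11, 160, 156], [11, 163, 102], [12, 166, 106], [11, 161, 106], [11, 166, 106], [12, 159, 96], [10, 168, 123], [18, 124, 192], [19, 120, 192], [19, 116, 192]] [[18, 123, 193], [18, 122, 193], [18, 121, 191], [14, 157, 73], [14, 152, 77], [12, 165, 105], [11, 163, 105], [11, 171, 136], [13, 162, 71], [17, 125, 137], [17, 126, 136], [18, 122, 136]]
```

Request:
drive_tool([
  {"delta_pos":[32,-24,0],"turn":0,"jaw":1},
  {"delta_pos":[32,-24,0],"turn":0,"jaw":1},
  {"delta_pos":[32,-24,0],"turn":0,"jaw":1},
  {"delta_pos":[32,-24,0],"turn":0,"jaw":1},
  {"delta_pos":[32,-24,0],"turn":0,"jaw":1},
  {"delta_pos":[32,-24,0],"turn":0,"jaw":1},
  {"delta_pos":[32,-24,0],"turn":0,"jaw":1},
  {"delta_pos":[32,-24,0],"turn":0,"jaw":1},
])

```text
time: 1.02
tool_pos: [0.394, -0.3779, 0.405]
tcp_rot: [3.102, 0.493, 0.001]
wrist_force: [0.6, 0.1, -0.8]
width: 0.997
grip_force: 0.0
```

Request:
drive_tool([
  {"delta_pos":[13,-38,0],"turn":0,"jaw":1},
  {"delta_pos":[13,-38,0],"turn":0,"jaw":1},
  {"delta_pos":[13,-38,0],"turn":0,"jaw":1},
  {"delta_pos":[13,-38,0],"turn":0,"jaw":1},
  {"delta_pos":[13,-38,0],"turn":0,"jaw":1},
  {"delta_pos":[13,-38,0],"turn":0,"jaw":1},
  {"delta_pos":[13,-38,0],"turn":0,"jaw":1},
  {"delta_pos":[13,-38,0],"turn":0,"jaw":1},
])

```text
time: 1.68
tool_pos: [0.3972, -0.0566, 0.4051]
tcp_rot: [3.102, 0.493, 0.002]
wrist_force: [1.1, 0.4, 0.7]
width: 1.003
grip_force: 0.0
```

Request:
drive_tool([
  {"delta_pos":[16,-38,0],"turn":0,"jaw":1},
  {"delta_pos":[16,-38,0],"turn":0,"jaw":1},
  {"delta_pos":[16,-38,0],"turn":0,"jaw":1},
  {"delta_pos":[16,-38,0],"turn":0,"jaw":1},
  {"delta_pos":[16,-38,0],"turn":0,"jaw":1},
  {"delta_pos":[16,-38,0],"turn":0,"jaw":1},
  {"delta_pos":[16,-38,0],"turn":0,"jaw":1},
  {"delta_pos":[16,0,0],"turn":0,"jaw":1},
])

```text
time: 2.35
tool_pos: [0.4352, 0.24, 0.405]
tcp_rot: [-3.097, -0.503, -0.0]
wrist_force: [-0.0, -0.4, 0.3]
width: 0.999
grip_force: 0.0
```

Run:
```python
from h import *
w=cam('wrist'); save(w,'w1.png')
st=bot.read_state();print(st['tool_pos'],R.from_rotvec(st['tcp_rot']).as_matrix().round(4).tolist())
for P in ([.447,.281,.118],[.447,.281,.018]): print(proj(w,P))
hsv=cv2.cvtColor(w['pixels'],cv2.COLOR_RGB2HSV)
m=((hsv[...,0]<15)&(hsv[...,1]>145)).astype(np.uint8)
n,l,s,ce=cv2.connectedComponentsWithStats(m)
for i in range(1,n):
    if s[i][4]>300: print(s[i],ce[i],onz(w,*ce[i],.118))
```

```text
[0.43822896 0.23854246 0.40512977] [[0.9487, 0.3163, 0.003], [0.3163, -0.9487, 0.002], [0.0035, -0.0009, -1.0]]
[236.49199386 182.93151576]
[248.52242265 168.10293003]
[    0     0   560   375 90811] [250.01801544 167.36472454] [0.46216096 0.27442206 0.118     ]
[ 198  145   72   73 3891] [234.60164482 180.76998201] [0.44818605 0.28291808 0.118     ]
[  66  385   53   35 1095] [ 93.31598174 405.11598174] [0.18013824 0.35815594 0.118     ]
[ 441  385   53   35 1140] [466.10614035 405.2122807 ] [ 0.30208872 -0.00470021  0.118     ]
```

View pics/w1.png

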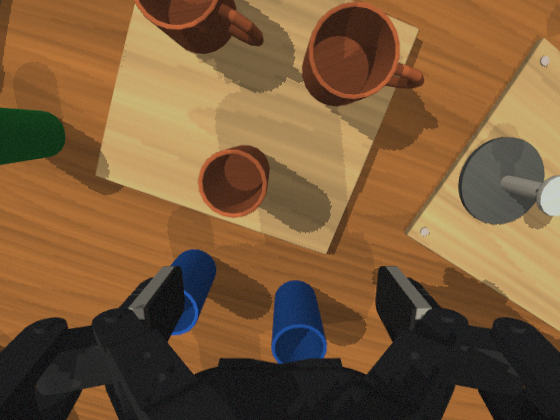

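The wrist view shows the tumbler rim centred at about (233,183), with a mug at (353,50) and two blue cups below it. There is clearance for the grasp.

Request:
drive_tool([
  {"delta_pos":[11,-20,0],"turn":0,"jaw":1},
  {"delta_pos":[11,-20,0],"turn":0,"jaw":1},
  {"delta_pos":[0,0,35],"turn":0,"jaw":1},
  {"delta_pos":[0,0,35],"turn":0,"jaw":1},
  {"delta_pos":[0,0,20],"turn":0,"jaw":1},
  {"delta_pos":[0,0,0],"turn":0,"jaw":1},
])

```text
time: 2.9
tool_pos: [0.443, 0.2774, 0.3092]
tcp_rot: [3.099, 0.493, -0.015]
wrist_force: [-0.9, -0.4, -0.3]
width: 1.001
grip_force: 0.0
```

Run:
```python
from h import *
w=cam('wrist'); save(w,'w2.png')
st=bot.read_state();print(st['tool_pos'])
for P in ([.446,.2835,.118],): print(proj(w,P))
```

```text
[0.44406303 0.27793917 0.31199506]
[269.31741684 245.60772672]
```

View pics/w2.png

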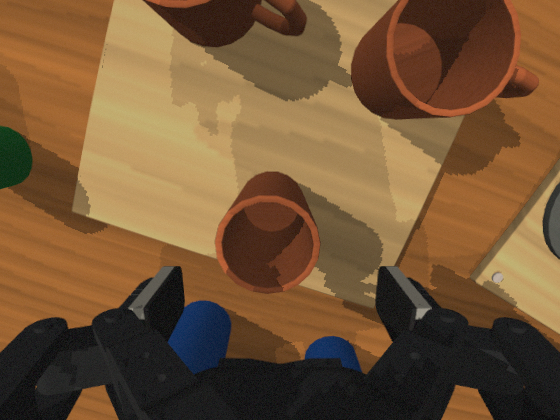

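The rim is at (268,244), as predicted, about 5 mm off the finger midline. I'll correct that, descend and grip.

Request:
drive_tool([
  {"delta_pos":[4,-5,0],"turn":0,"jaw":1},
  {"delta_pos":[0,0,30],"turn":0,"jaw":1},
  {"delta_pos":[0,0,26],"turn":0,"jaw":1},
  {"delta_pos":[0,0,20],"turn":0,"jaw":1},
  {"delta_pos":[0,0,0],"turn":0,"jaw":1},
  {"delta_pos":[0,0,0],"turn":0,"jaw":-1},
  {"delta_pos":[0,0,0],"turn":0,"jaw":-1},
  {"delta_pos":[0,0,0],"turn":0,"jaw":-1},
], grip_force=30)

```text
time: 3.62
tool_pos: [0.4492, 0.2859, 0.2418]
tcp_rot: [-3.101, -0.494, -0.008]
wrist_force: [0.1, -0.7, 3.1]
width: 0.633
grip_force: 31.0
```

Request:
drive_tool([
  {"delta_pos":[0,0,0],"turn":0,"jaw":-1},
  {"delta_pos":[0,0,0],"turn":0,"jaw":-1},
  {"delta_pos":[0,0,0],"turn":0,"jaw":-1},
])

```text
time: 3.87
tool_pos: [0.4491, 0.2858, 0.2417]
tcp_rot: [-3.101, -0.494, -0.008]
wrist_force: [-0.2, -2.2, 6.3]
width: 0.635
grip_force: 31.5
```

Request:
drive_tool([
  {"delta_pos":[0,0,-10],"turn":0,"jaw":-1},
  {"delta_pos":[0,0,-30],"turn":0,"jaw":-1},
  {"delta_pos":[0,0,-40],"turn":0,"jaw":-1},
  {"delta_pos":[0,0,-40],"turn":0,"jaw":-1},
  {"delta_pos":[0,12,-10],"turn":0,"jaw":-1},
  {"delta_pos":[0,24,0],"turn":0,"jaw":-1},
  {"delta_pos":[0,24,0],"turn":0,"jaw":-1},
  {"delta_pos":[0,24,0],"turn":0,"jaw":-1},
], grip_force=40)

```text
time: 4.53
tool_pos: [0.4735, 0.2044, 0.3697]
tcp_rot: [-3.102, -0.496, -0.002]
wrist_force: [1.1, 0.1, -3.3]
width: 0.632
grip_force: 43.0
```

Request:
drive_tool([
  {"delta_pos":[-2,24,0],"turn":0,"jaw":-1},
  {"delta_pos":[-2,24,0],"turn":0,"jaw":-1},
  {"delta_pos":[-2,24,0],"turn":0,"jaw":-1},
  {"delta_pos":[-2,24,0],"turn":0,"jaw":-1},
  {"delta_pos":[-2,24,0],"turn":0,"jaw":-1},
  {"delta_pos":[0,12,0],"turn":0,"jaw":-1},
  {"delta_pos":[0,0,0],"turn":0,"jaw":-1},
  {"delta_pos":[0,0,0],"turn":0,"jaw":-1},
])

```text
time: 5.2
tool_pos: [0.505, 0.0763, 0.3687]
tcp_rot: [-3.102, -0.491, 0.0]
wrist_force: [-0.7, 0.2, -2.4]
width: 0.635
grip_force: 43.1
```

Run:
```python
from h import *
w=cam('wrist'); save(w,'w3.png')
st=bot.read_state();print(st['tool_pos'],st['tcp_rot'],st['width'],st['wrist_force'])
print(proj(w,[.5255,.006,.1]))
hsv=cv2.cvtColor(w['pixels'],cv2.COLOR_RGB2HSV)
m=((hsv[...,1]<60)&(hsv[...,2]>130)).astype(np.uint8)
n,l,s,ce=cv2.connectedComponentsWithStats(m)
for i in range(1,n):
    if s[i][4]>100: print(s[i],ce[i],onz(w,*ce[i],.1))
```

```text
[0.50491194 0.07687156 0.36866266] [-3.10188586e+00 -4.92640376e-01  6.49374661e-04] 0.6302549683595119 [-0.02942855 -0.51486749 -2.71727881]
[375.64000857 220.95807458]
[ 349  194   53   51 1981] [375.13932357 218.772842  ] [0.52698667 0.0070303  0.1       ]
```

View pics/w3.png

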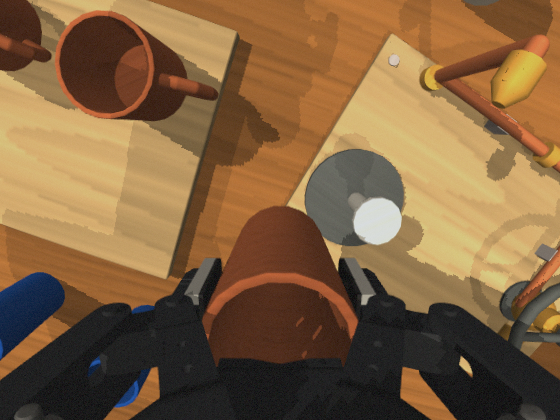

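The wrist view shows the pedestal head at about (376,220). The held cup is upright, with its far foot edge at (283,207) and far rim edge at (281,273).

Run:
```python
from h import *
w=cam('wrist'); st=bot.read_state(); M=R.from_rotvec(st['tcp_rot']).as_matrix(); p=st['tool_pos']
hsv=cv2.cvtColor(w['pixels'],cv2.COLOR_RGB2HSV); print(hsv[196:222:2,283].tolist()); print(hsv[262:284:2,281].tolist())
for u,v,z,r in((283,207,.145,.0265),(281,273,.245,.028)):
    q=M.T@(onz(w,u,v,z)-p); print('edge in tool',q, 'centre x',q[0]-r)
print('head in tool',M.T@(np.array([.526,.0067,.1])-p))
```

```text
[[14, 170, 187], [14, 171, 185], [14, 172, 182], [14, 176, 183], [14, 175, 157], [12, 171, 121], [10, 163, 103], [10, 175, 102], [10, 177, 104], [9, 170, 105], [8, 165, 105], [9, 165, 108], [10, 164, 107]]
[[9, 155, 102], [10, 167, 104], [11, 167, 104], [9, 164, 106], [9, 163, 102], [8, 170, 123], [9, 174, 183], [10, 175, 184], [10, 179, 168], [10, 179, 157], [9, 172, 144]]
edge in tool [0.01949813 0.00247191 0.2236344 ] centre x -0.007001871563340565
edge in tool [0.02262027 0.00080628 0.12363491] centre x -0.005379728808257947
head in tool [-0.00178226  0.07380816  0.26858666]
```

Request:
drive_tool([
  {"delta_pos":[1,18,0],"turn":0,"jaw":-1},
  {"delta_pos":[1,20,0],"turn":0,"jaw":-1},
  {"delta_pos":[1,20,0],"turn":0,"jaw":-1},
  {"delta_pos":[0,15,0],"turn":0,"jaw":-1},
  {"delta_pos":[0,0,14],"turn":0,"jaw":-1},
  {"delta_pos":[0,0,14],"turn":0,"jaw":-1},
  {"delta_pos":[0,0,8],"turn":0,"jaw":-1},
  {"delta_pos":[0,0,0],"turn":0,"jaw":-1},
])

```text
time: 5.97
tool_pos: [0.5295, 0.0092, 0.3302]
tcp_rot: [-3.101, -0.496, 0.007]
wrist_force: [-1.0, -0.3, -2.4]
width: 0.633
grip_force: 43.2
```

Run:
```python
from h import *
st=bot.read_state();print(st['tool_pos'],st['tcp_rot'],st['wrist_force'])
ims=[]
for n,P in(('scene',[.526,.0067,.1]),('top',[.526,.0067,.1])):
    c=cam(n);u,v=proj(c,P).astype(int); print(n,u,v,proj(c,P))
    ims.append(cv2.resize(c['pixels'][v-50:v+30,u-40:u+40],(400,400),interpolation=cv2.INTER_CUBIC))
cv2.imwrite('pics/p1.png',np.hstack(ims)[...,::-1])
```

```text
[0.52950354 0.00918233 0.3302002 ] [-3.10100491 -0.49571151  0.00740992] [-1.01564893 -0.28213614 -2.42581635]
scene 228 204 [228.82026676 204.53271947]
top 323 212 [323.26489244 212.22952593]
```

View pics/p1.png

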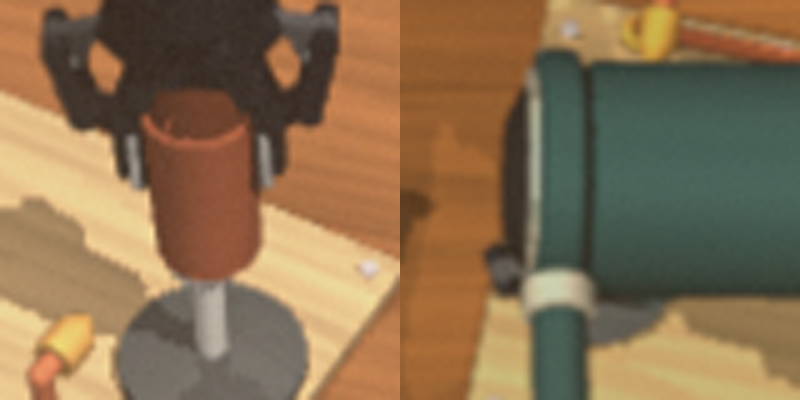

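The scene crop shows the cup just above the head. Its foot edge is at crop (210,280) and the post axis at about x=210, so it is laterally centred.

Run:
```python
from h import *
c=cam('scene'); C=np.array([.526,.0067,0]); u=np.array([.918,.398,0])
for r,z in((.0265,.1065),(.019,.1),(.019,.098),(0,.1)): print(r,z,proj(c,C+u*r+[0,0,z]))
r=[proj(c,C+[0,0,.1]+d) for d in ([.01,0,0],[0,.01,0],[0,0,.01])];print(np.array(r)-proj(c,C+[0,0,.1]))
hsv=cv2.cvtColor(c['pixels'],cv2.COLOR_RGB2HSV); print([(v,hsv[v,229].tolist(),hsv[v,231].tolist()) for v in range(204,218)])
print([(x,hsv[206,x].tolist()) for x in range(216,246)])
```

```text
0.0265 0.1065 [229.40242252 210.90475817]
0.019 0.1 [229.34670074 210.29843123]
0.019 0.098 [229.39428999 210.81942567]
0 0.1 [228.82026676 204.53271947]
[[-1.34158843  2.91388221]
 [ 3.77550037  0.8659358 ]
 [-0.23930351 -2.63218313]]
[(204, [9, 148, 145], [9, 148, 148]), (205, [10, 149, 144], [10, 153, 147]), (206, [9, 149, 142], [10, 154, 146]), (207, [9, 149, 142], [9, 153, 147]), (208, [9, 152, 144], [9, 150, 148]), (209, [9, 150, 156], [9, 137, 160]), (210, [10, 75, 146], [11, 56, 179]), (211, [15, 38, 135], [15, 34, 181]), (212, [14, 36, 164], [17, 29, 184]), (213, [16, 32, 176], [16, 31, 187]), (214, [16, 32, 177], [16, 34, 187]), (215, [18, 35, 176], [14, 32, 190]), (216, [17, 33, 176], [16, 29, 187]), (217, [16, 33, 177], [15, 33, 187])]
[(216, [20, 95, 235]), (217, [19, 98, 235]), (218, [18, 98, 236]), (219, [17, 106, 226]), (220, [14, 119, 161]), (221, [11, 142, 117]), (222, [9, 149, 113]), (223, [10, 143, 118]), (224, [10, 152, 121]), (225, [9, 142, 129]), (226, [10, 148, 134]), (227, [9, 150, 136]), (228, [10, 149, 140]), (229, [9, 149, 142]), (230, [9, 149, 144]), (231, [10, 154, 146]), (232, [9, 148, 148]), (233, [9, 148, 148]), (234, [9, 154, 147]), (235, [9, 154, 149]), (236, [9, 155, 145]), (237, [11, 141, 161]), (238, [15, 112, 193]), (239, [19, 100, 235]), (240, [20, 96, 236]), (241, [20, 94, 236]), (242, [21, 92, 236]), (243, [21, 91, 235]), (244, [21, 91, 236]), (245, [21, 92, 236])]
```

Request:
drive_tool([
  {"delta_pos":[0,0,2],"turn":0,"jaw":-1},
  {"delta_pos":[0,0,2],"turn":0,"jaw":-1},
  {"delta_pos":[0,0,0],"turn":0,"jaw":-1},
])

```text
time: 6.37
tool_pos: [0.5307, 0.0084, 0.3289]
tcp_rot: [3.102, 0.494, 0.001]
wrist_force: [-0.1, 0.7, -2.1]
width: 0.63
grip_force: 43.2
```

Request:
drive_tool([
  {"delta_pos":[0,0,1],"turn":0,"jaw":-1},
  {"delta_pos":[0,0,1],"turn":0,"jaw":-1},
  {"delta_pos":[0,0,0],"turn":0,"jaw":-1},
])

```text
time: 6.62
tool_pos: [0.5306, 0.0082, 0.3265]
tcp_rot: [-3.102, -0.494, 0.0]
wrist_force: [0.7, -0.6, -2.3]
width: 0.632
grip_force: 43.2
```

Request:
drive_tool([
  {"delta_pos":[0,0,1],"turn":0,"jaw":-1},
  {"delta_pos":[0,0,1],"turn":0,"jaw":-1},
  {"delta_pos":[0,0,0],"turn":0,"jaw":-1},
])

```text
time: 6.87
tool_pos: [0.5306, 0.0082, 0.3244]
tcp_rot: [-3.102, -0.494, 0.001]
wrist_force: [0.0, 0.5, -2.3]
width: 0.632
grip_force: 43.2
```

Request:
drive_tool([
  {"delta_pos":[0,0,1],"turn":0,"jaw":-1},
  {"delta_pos":[0,0,0],"turn":0,"jaw":-1},
])

```text
time: 7.03
tool_pos: [0.5308, 0.0082, 0.3239]
tcp_rot: [3.102, 0.494, 0.001]
wrist_force: [-0.1, 0.4, -1.3]
width: 0.629
grip_force: 43.2
```

Request:
drive_tool([
  {"delta_pos":[0,0,1],"turn":0,"jaw":-1},
  {"delta_pos":[0,0,0],"turn":0,"jaw":-1},
])

```text
time: 7.2
tool_pos: [0.531, 0.0083, 0.3238]
tcp_rot: [3.103, 0.494, 0.001]
wrist_force: [-2.4, 0.0, 4.3]
width: 0.631
grip_force: 43.4
```

Request:
drive_tool([
  {"delta_pos":[0,0,0],"turn":0,"jaw":-1},
  {"delta_pos":[0,0,0],"turn":0,"jaw":0.3},
  {"delta_pos":[0,0,0],"turn":0,"jaw":0.4},
  {"delta_pos":[0,0,0],"turn":0,"jaw":0.6},
  {"delta_pos":[0,0,0],"turn":0,"jaw":0.8},
  {"delta_pos":[0,0,0],"turn":0,"jaw":1},
  {"delta_pos":[0,0,0],"turn":0,"jaw":1},
  {"delta_pos":[0,0,0],"turn":0,"jaw":1},
], grip_force=20)

```text
time: 7.87
tool_pos: [0.5307, 0.0082, 0.3226]
tcp_rot: [-3.102, -0.494, 0.0]
wrist_force: [0.3, 0.1, -0.4]
width: 0.998
grip_force: 0.0
```

Run:
```python
from h import *
st=bot.read_state();print(st['tool_pos'],st['tcp_rot'],st['wrist_force'])
c=cam('scene');u,v=228,204
a=cv2.resize(c['pixels'][v-50:v+30,u-40:u+40],(400,400),interpolation=cv2.INTER_CUBIC)
w=cam('wrist')['pixels'][:,:][:400,80:480]
cv2.imwrite('pics/p2.png',np.hstack([a,w])[...,::-1])
```

```text
[0.53066976 0.00821736 0.32256897] [-3.10248317e+00 -4.94002139e-01  2.27805770e-04] [ 0.31769374  0.11798657 -0.42475074]
```

View pics/p2.png

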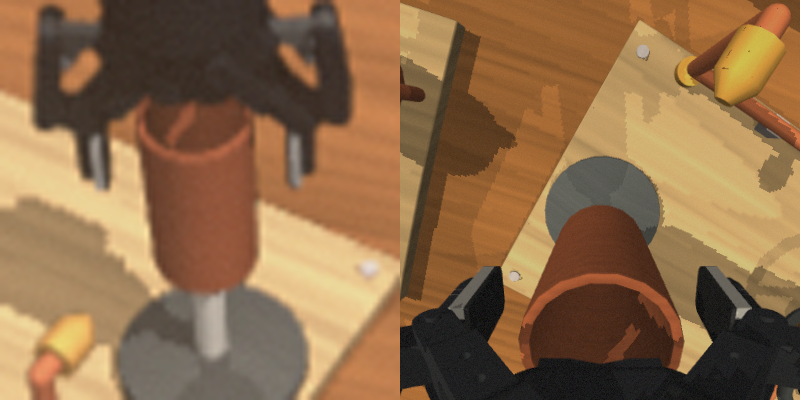

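The cup stands upright on the head with the fingers clear on both sides. In the scene crop its foot is centred at x≈205 with the post at 208. I'll retreat upward and go to the handle.

Request:
drive_tool([
  {"delta_pos":[0,0,-10],"turn":0,"jaw":1},
  {"delta_pos":[0,0,-20],"turn":0,"jaw":1},
  {"delta_pos":[0,0,-30],"turn":0,"jaw":1},
  {"delta_pos":[0,0,-35],"turn":0,"jaw":1},
  {"delta_pos":[-10,30,0],"turn":0,"jaw":1},
  {"delta_pos":[-10,30,0],"turn":0,"jaw":1},
  {"delta_pos":[-10,30,0],"turn":0,"jaw":1},
  {"delta_pos":[-10,30,0],"turn":0,"jaw":1},
])

```text
time: 8.63
tool_pos: [0.5298, -0.1193, 0.4192]
tcp_rot: [3.101, 0.495, 0.003]
wrist_force: [0.5, -0.4, -0.1]
width: 1.002
grip_force: 0.0
```

Request:
drive_tool([
  {"delta_pos":[-10,30,0],"turn":0,"jaw":1},
  {"delta_pos":[-10,30,0],"turn":0,"jaw":1},
  {"delta_pos":[-10,30,0],"turn":0,"jaw":1},
  {"delta_pos":[-8,30,0],"turn":0,"jaw":1},
  {"delta_pos":[0,0,25],"turn":0,"jaw":0.2},
  {"delta_pos":[0,0,0],"turn":0,"jaw":0.2},
  {"delta_pos":[0,0,0],"turn":0,"jaw":0.2},
])

```text
time: 9.22
tool_pos: [0.5303, -0.244, 0.3915]
tcp_rot: [-3.1, -0.492, 0.005]
wrist_force: [-0.1, 0.6, 0.3]
width: 0.606
grip_force: 0.0
```

Run:
```python
from h import *
w=cam('wrist'); save(w,'w4.png')
st=bot.read_state();print(st['tool_pos'],st['tcp_rot'])
print(proj(w,[.5325,-.247,.143]),proj(w,[.4755,-.2265,.09]))
hsv=cv2.cvtColor(w['pixels'],cv2.COLOR_RGB2HSV)
```

```text
[ 0.53082808 -0.24368783  0.39267804] [-3.10120560e+00 -4.93851317e-01  1.86465288e-03]
[285.65786228 223.52085965] [242.95073784 257.87614585]
```

View pics/w4.png

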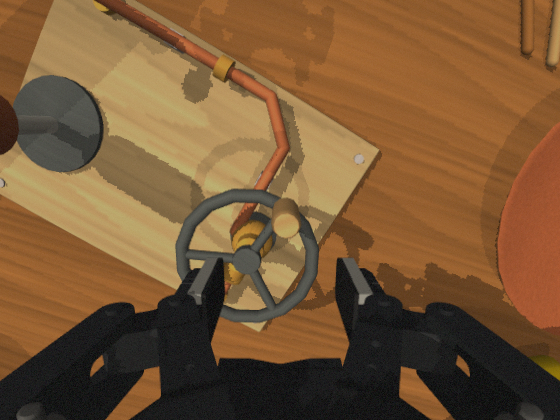

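The wheel is centred at about (247.5,258), and the handle top is at about (286,221).

Run:
```python
from h import *
w=cam('wrist'); st=bot.read_state(); M=R.from_rotvec(st['tcp_rot']).as_matrix(); p=st['tool_pos']
h=onz(w,286,221,.143); v=onz(w,247.5,258,.09)
print(h,v,M.T@(h-p),M.T@(v-p)); d=(h-v)[:2];print(np.hypot(*d),np.degrees(np.arctan2(d[1],d[0])))
```

```text
[ 0.53501531 -0.24669653  0.143     ] [ 0.47733089 -0.23046163  0.09      ] [0.00260231 0.00428642 0.25045547] [-0.04717547 -0.0290874   0.30345006]
0.05992549348552481 -15.718909523932423
```

Request:
drive_tool([
  {"delta_pos":[3,4,0],"turn":0,"jaw":0.2},
  {"delta_pos":[0,0,40],"turn":0,"jaw":0.2},
  {"delta_pos":[0,0,40],"turn":0,"jaw":0.2},
  {"delta_pos":[0,0,20],"turn":0,"jaw":0.2},
  {"delta_pos":[0,0,15],"turn":0,"jaw":0.2},
  {"delta_pos":[0,0,0],"turn":0,"jaw":0.2},
  {"delta_pos":[0,0,0],"turn":0,"jaw":-1},
  {"delta_pos":[0,0,0],"turn":0,"jaw":-1},
], grip_force=30)

```text
time: 9.98
tool_pos: [0.5363, -0.247, 0.2797]
tcp_rot: [3.1, 0.495, 0.004]
wrist_force: [0.3, 0.3, 0.2]
width: 0.324
grip_force: 0.0
```

Request:
drive_tool([
  {"delta_pos":[0,0,0],"turn":0,"jaw":-1},
  {"delta_pos":[0,0,0],"turn":0,"jaw":-1},
  {"delta_pos":[0,0,0],"turn":0,"jaw":-1},
])

```text
time: 10.23
tool_pos: [0.5361, -0.2471, 0.2801]
tcp_rot: [3.101, 0.494, 0.005]
wrist_force: [-0.3, 2.7, 6.2]
width: 0.25
grip_force: 30.1
```

Run:
```python
from h import *
st=bot.read_state();print(st['tool_pos'],st['tcp_rot'],st['wrist_force'],st['width'])
```

```text
[ 0.53610886 -0.24713213  0.2800842 ] [3.10089427 0.49368686 0.00515212] [-0.32744079  2.71574706  6.23866388] 0.2499290932298513
```

```bash
cat > circ.py <<'E'
import numpy as np,sys
a,b,n=map(float,sys.argv[1:4]); n=int(n)
ph=np.radians(np.linspace(a,b,n+1)); P=np.round(60*np.c_[np.cos(ph),np.sin(ph)],1); print(np.diff(P,axis=0).round(1).tolist())
E
python3 circ.py 34 162 8; for k in 162 177 192 207; do python3 circ.py $k $((k+15)) 3; done
```

```text
[[-11.1, 12.4], [-14.2, 8.8], [-16.0, 4.6], [-16.8, 0.0], [-16.0, -4.6], [-14.2, -8.8], [-11.1, -12.4], [-7.4, -15.1]]
[[-1.4, -5.0], [-0.9, -5.1], [-0.5, -5.3]]
[[-0.1, -5.2], [0.4, -5.2], [0.9, -5.2]]
[[1.3, -5.0], [1.8, -5.0], [2.1, -4.7]]
[[2.6, -4.6], [3.0, -4.3], [3.3, -4.0]]
```

Request:
drive_tool([
  {"delta_pos":[-11.1,12.4,-1],"turn":0,"jaw":-1},
  {"delta_pos":[-14.2,8.8,0],"turn":0,"jaw":-1},
  {"delta_pos":[-16,4.6,0],"turn":0,"jaw":-1},
  {"delta_pos":[-16.8,0,0],"turn":0,"jaw":-1},
  {"delta_pos":[-16,-4.6,0],"turn":0,"jaw":-1},
  {"delta_pos":[-14.2,-8.8,0],"turn":0,"jaw":-1},
  {"delta_pos":[-11.1,-12.4,0],"turn":0,"jaw":-1},
  {"delta_pos":[-7.4,-15.1,0],"turn":0,"jaw":-1},
])

```text
time: 10.9
tool_pos: [0.4306, -0.2651, 0.2802]
tcp_rot: [3.103, 0.49, 0.014]
wrist_force: [15.7, 8.2, -4.0]
width: 0.245
grip_force: 29.8
```

Request:
drive_tool([
  {"delta_pos":[0,0,0],"turn":0,"jaw":-1},
  {"delta_pos":[0,0,0],"turn":0,"jaw":-1},
])

```text
time: 11.07
tool_pos: [0.4303, -0.2642, 0.2802]
tcp_rot: [-3.102, -0.492, -0.011]
wrist_force: [7.1, 8.5, -0.7]
width: 0.246
grip_force: 30.1
```

```bash
cat > ang.py <<'E'
from h import *
st=bot.read_state(); p=np.array(st['tool_pos'][:2])-[.4773,-.2305]
f=np.array(st['wrist_force']); M=R.from_rotvec(st['tcp_rot']).as_matrix(); d=M.T@np.append(p,0)
r=np.hypot(*p); t=np.array([p[1],-p[0]])/r
print('phi',np.degrees(np.arctan2(d[1],d[0])),'r',r,'F cw-tangential(-=resist)',f[:2]@t,'radial',f[:2]@p/r,'fz',f[2],st['width'],st['grip_force'],R.from_matrix(M).as_rotvec())
E
python3 ang.py
```

```text
phi 162.33163634543834 r 0.05781077741756563 F cw-tangential(-=resist) 2.7565280808442347 radial -10.7682567778124 fz -0.6524319172580896 0.2457118224803517 30.087913158349693 [-3.10199298 -0.49168402 -0.01118259]
```

Request:
drive_tool([
  {"delta_pos":[0.0,-5.5,0],"turn":0,"jaw":-1},
  {"delta_pos":[-0.9,-5.1,0],"turn":0,"jaw":-1},
  {"delta_pos":[-0.5,-5.3,0],"turn":0,"jaw":-1},
  {"delta_pos":[0,0,0],"turn":0,"jaw":-1},
])

```text
time: 11.4
tool_pos: [0.4236, -0.2508, 0.2802]
tcp_rot: [3.101, 0.493, 0.007]
wrist_force: [4.7, 2.5, 1.3]
width: 0.242
grip_force: 30.5
```

```bash
python3 ang.py
```

```text
phi 177.35914409312028 r 0.05740497103475717 F cw-tangential(-=resist) 0.6520347301098783 radial -5.252728829008367 fz 1.3114835468328443 0.24244514363731665 30.481071757385507 [3.10086151 0.49320893 0.00661737]
```

Request:
drive_tool([
  {"delta_pos":[0,-5.2,0],"turn":0,"jaw":-1},
  {"delta_pos":[0.4,-5.2,0],"turn":0,"jaw":-1},
  {"delta_pos":[0.9,-5.2,0],"turn":0,"jaw":-1},
  {"delta_pos":[0,0,0],"turn":0,"jaw":-1},
])

```text
time: 11.73
tool_pos: [0.4198, -0.2355, 0.2801]
tcp_rot: [3.101, 0.494, 0.004]
wrist_force: [5.1, 1.9, 5.5]
width: 0.245
grip_force: 30.9
```

Request:
drive_tool([
  {"delta_pos":[1.3,-5.0,-1],"turn":0,"jaw":-1},
  {"delta_pos":[1.8,-5.0,0],"turn":0,"jaw":-1},
  {"delta_pos":[2.1,-4.7,0],"turn":0,"jaw":-1},
  {"delta_pos":[0,0,0],"turn":0,"jaw":-1},
])

```text
time: 12.07
tool_pos: [0.4199, -0.2198, 0.2801]
tcp_rot: [3.101, 0.494, 0.003]
wrist_force: [5.0, 0.2, 1.0]
width: 0.245
grip_force: 30.5
```

Request:
drive_tool([
  {"delta_pos":[2.6,-4.6,0],"turn":0,"jaw":-1},
  {"delta_pos":[3.0,-4.3,0],"turn":0,"jaw":-1},
  {"delta_pos":[3.3,-4.0,0],"turn":0,"jaw":-1},
  {"delta_pos":[0,0,0],"turn":0,"jaw":-1},
])

```text
time: 12.4
tool_pos: [0.4243, -0.2048, 0.2801]
tcp_rot: [3.102, 0.495, 0.001]
wrist_force: [3.7, -0.9, 4.1]
width: 0.244
grip_force: 30.7
```

```bash
python3 ang.py; for k in 222 237 252 267 282 297 312 327 342 357 372 387 402; do python3 circ.py $k $((k+15)) 3; done
```

```text
phi -135.98341674894635 r 0.05894146881917351 F cw-tangential(-=resist) 0.8265505676038902 radial -3.7353911577348895 fz 4.061024905977275 0.2443745133335189 30.711969416588545 [3.10193876e+00 4.94821265e-01 1.19427015e-03]
[[3.7, -3.8], [4.0, -3.4], [4.2, -3.0]]
[[4.5, -2.7], [4.8, -2.2], [4.9, -1.9]]
[[5.0, -1.4], [5.1, -0.9], [5.3, -0.5]]
[[5.2, -0.1], [5.2, 0.4], [5.2, 0.9]]
[[5.0, 1.3], [5.0, 1.8], [4.7, 2.1]]
[[4.6, 2.6], [4.3, 3.0], [4.0, 3.3]]
[[3.8, 3.7], [3.4, 4.0], [3.0, 4.2]]
[[2.7, 4.5], [2.2, 4.8], [1.9, 4.9]]
[[1.4, 5.0], [0.9, 5.1], [0.5, 5.3]]
[[0.1, 5.2], [-0.4, 5.2], [-0.9, 5.2]]
[[-1.3, 5.0], [-1.8, 5.0], [-2.1, 4.7]]
[[-2.6, 4.6], [-3.0, 4.3], [-3.3, 4.0]]
[[-3.7, 3.8], [-4.0, 3.4], [-4.2, 3.0]]
```

Request:
drive_tool([
  {"delta_pos":[3.7,-3.8,0],"turn":0,"jaw":-1},
  {"delta_pos":[4.0,-3.4,0],"turn":0,"jaw":-1},
  {"delta_pos":[4.2,-3.0,0],"turn":0,"jaw":-1},
  {"delta_pos":[0,0,0],"turn":0,"jaw":-1},
])

```text
time: 12.73
tool_pos: [0.4324, -0.1913, 0.2801]
tcp_rot: [-3.102, -0.494, 0.0]
wrist_force: [2.2, -0.3, 6.2]
width: 0.243
grip_force: 31.0
```

Request:
drive_tool([
  {"delta_pos":[4.5,-2.7,-1],"turn":0,"jaw":-1},
  {"delta_pos":[4.8,-2.2,0],"turn":0,"jaw":-1},
  {"delta_pos":[4.9,-1.9,0],"turn":0,"jaw":-1},
  {"delta_pos":[0,0,0],"turn":0,"jaw":-1},
])

```text
time: 13.07
tool_pos: [0.4437, -0.1803, 0.2802]
tcp_rot: [-3.101, -0.494, 0.001]
wrist_force: [3.6, -1.4, -0.9]
width: 0.247
grip_force: 30.5
```

Request:
drive_tool([
  {"delta_pos":[5.0,-1.4,0],"turn":0,"jaw":-1},
  {"delta_pos":[5.1,-0.9,0],"turn":0,"jaw":-1},
  {"delta_pos":[5.3,-0.5,0],"turn":0,"jaw":-1},
  {"delta_pos":[0,0,0],"turn":0,"jaw":-1},
])

```text
time: 13.4
tool_pos: [0.4576, -0.1727, 0.2802]
tcp_rot: [-3.1, -0.494, 0.001]
wrist_force: [-0.0, 1.6, 0.7]
width: 0.241
grip_force: 30.6
```

Request:
drive_tool([
  {"delta_pos":[5.2,-0.1,0],"turn":0,"jaw":-1},
  {"delta_pos":[5.2,0.4,0],"turn":0,"jaw":-1},
  {"delta_pos":[5.2,0.9,0],"turn":0,"jaw":-1},
  {"delta_pos":[0,0,0],"turn":0,"jaw":-1},
])

```text
time: 13.73
tool_pos: [0.473, -0.1689, 0.2801]
tcp_rot: [-3.1, -0.493, -0.0]
wrist_force: [0.7, 6.9, 0.9]
width: 0.246
grip_force: 30.7
```

Request:
drive_tool([
  {"delta_pos":[5.3,0.4,0],"turn":0,"jaw":-1},
  {"delta_pos":[5.0,1.8,0],"turn":0,"jaw":-1},
  {"delta_pos":[4.7,2.1,0],"turn":0,"jaw":-1},
  {"delta_pos":[0,0,0],"turn":0,"jaw":-1},
])

```text
time: 14.07
tool_pos: [0.489, -0.169, 0.2802]
tcp_rot: [-3.102, -0.493, -0.002]
wrist_force: [1.9, 5.2, -3.1]
width: 0.243
grip_force: 30.4
```

Request:
drive_tool([
  {"delta_pos":[5.0,2.1,0],"turn":0,"jaw":-1},
  {"delta_pos":[4.3,3.0,0],"turn":0,"jaw":-1},
  {"delta_pos":[4.0,3.3,0],"turn":0,"jaw":-1},
  {"delta_pos":[0,0,0],"turn":0,"jaw":-1},
])

```text
time: 14.4
tool_pos: [0.5043, -0.1734, 0.2803]
tcp_rot: [3.102, 0.494, 0.002]
wrist_force: [3.3, 4.4, -6.4]
width: 0.246
grip_force: 30.4
```

```bash
python3 ang.py
```

```text
phi -46.58761827736704 r 0.06318360985023777 F cw-tangential(-=resist) 1.1034447494476185 radial 5.419613155578337 fz -6.392950074599681 0.24577688048190324 30.39575142553076 [3.10239846e+00 4.93640053e-01 2.24929613e-03]
```

Request:
drive_tool([
  {"delta_pos":[4.6,3.1,1],"turn":0,"jaw":-1},
  {"delta_pos":[3.4,4.0,0],"turn":0,"jaw":-1},
  {"delta_pos":[3.0,4.2,0],"turn":0,"jaw":-1},
  {"delta_pos":[0,0,0],"turn":0,"jaw":-1},
])

```text
time: 14.73
tool_pos: [0.5183, -0.1817, 0.2802]
tcp_rot: [3.1, 0.494, 0.003]
wrist_force: [0.1, -1.6, -0.5]
width: 0.248
grip_force: 30.9
```

```bash
sed -i 's/.4773,-.2305/.479,-.228/' ang.py; python3 ang.py
```

```text
phi -31.570133787569368 r 0.06072679568472204 F cw-tangential(-=resist) 1.064377098599834 radial -1.138921838090868 fz -0.5098088363241835 0.2478695034779267 30.858261975226924 [3.10016344e+00 4.93649004e-01 2.50084458e-03]
```

Request:
drive_tool([
  {"delta_pos":[2.7,4.5,0],"turn":0,"jaw":-1},
  {"delta_pos":[2.2,4.8,0],"turn":0,"jaw":-1},
  {"delta_pos":[1.9,4.9,0],"turn":0,"jaw":-1},
  {"delta_pos":[0,0,0],"turn":0,"jaw":-1},
])

```text
time: 15.07
tool_pos: [0.5288, -0.1931, 0.2801]
tcp_rot: [3.101, 0.494, 0.001]
wrist_force: [-1.1, -2.8, 1.5]
width: 0.241
grip_force: 31.1
```

Request:
drive_tool([
  {"delta_pos":[1.4,5.0,0],"turn":0,"jaw":-1},
  {"delta_pos":[0.9,5.1,0],"turn":0,"jaw":-1},
  {"delta_pos":[0.5,5.3,0],"turn":0,"jaw":-1},
  {"delta_pos":[0,0,0],"turn":0,"jaw":-1},
])

```text
time: 15.4
tool_pos: [0.5361, -0.2068, 0.2801]
tcp_rot: [3.101, 0.493, 0.001]
wrist_force: [-3.5, -3.7, 4.4]
width: 0.244
grip_force: 31.4
```

Request:
drive_tool([
  {"delta_pos":[-0.5,5.2,-0.5],"turn":0,"jaw":-1},
  {"delta_pos":[-0.4,5.2,0],"turn":0,"jaw":-1},
  {"delta_pos":[-0.9,5.2,0],"turn":0,"jaw":-1},
  {"delta_pos":[0,0,0],"turn":0,"jaw":-1},
])

```text
time: 15.73
tool_pos: [0.5393, -0.222, 0.2802]
tcp_rot: [3.101, 0.493, 0.002]
wrist_force: [2.0, -1.6, 0.7]
width: 0.245
grip_force: 30.9
```

Request:
drive_tool([
  {"delta_pos":[-1.3,5.0,0],"turn":0,"jaw":-1},
  {"delta_pos":[-1.8,5.0,0],"turn":0,"jaw":-1},
  {"delta_pos":[-2.1,4.7,0],"turn":0,"jaw":-1},
  {"delta_pos":[0,0,0],"turn":0,"jaw":-1},
])

```text
time: 16.07
tool_pos: [0.5387, -0.2378, 0.2802]
tcp_rot: [3.101, 0.493, 0.002]
wrist_force: [5.2, -2.1, -2.6]
width: 0.244
grip_force: 30.7
```

Request:
drive_tool([
  {"delta_pos":[-2.3,4.8,0],"turn":0,"jaw":-1},
  {"delta_pos":[-3.0,4.3,0],"turn":0,"jaw":-1},
  {"delta_pos":[-3.3,4.0,0],"turn":0,"jaw":-1},
  {"delta_pos":[0,0,0],"turn":0,"jaw":-1},
])

```text
time: 16.4
tool_pos: [0.5358, -0.2454, 0.2802]
tcp_rot: [-3.087, -0.485, -0.009]
wrist_force: [11.8, 32.1, 5.2]
width: 0.243
grip_force: 32.3
```

```bash
python3 ang.py
```

```text
phi 34.923410213388806 r 0.05940306802422485 F cw-tangential(-=resist) -34.14679826673231 radial 1.8547479382462875 fz 5.16888132232206 0.24308365276287067 32.30193319846876 [-3.08699739 -0.48463441 -0.00895606]
```

Stop reached at φ≈395°, with 34 N of tangential resistance. I'll hold it for the dwell, then ease the push to read the stop angle.

Request:
drive_tool([
  {"delta_pos":[0,0,0],"turn":0,"jaw":-1},
  {"delta_pos":[0,0,0],"turn":0,"jaw":-1},
  {"delta_pos":[0,0,0],"turn":0,"jaw":-1},
  {"delta_pos":[0,0,0],"turn":0,"jaw":-1},
  {"delta_pos":[2,-2.5,0],"turn":0,"jaw":-1},
  {"delta_pos":[1.3,-2,0],"turn":0,"jaw":-1},
  {"delta_pos":[0,0,0],"turn":0,"jaw":-1},
  {"delta_pos":[0,0,0],"turn":0,"jaw":-1},
])

```text
time: 17.07
tool_pos: [0.5364, -0.2432, 0.2802]
tcp_rot: [-3.096, -0.492, -0.002]
wrist_force: [6.1, 15.8, 4.5]
width: 0.242
grip_force: 31.7
```

```bash
cat >> ang.py <<'E'
g=np.array(st['tool_pos'])+M@[0,0,.155]; gp=g[:2]-[.479,-.228]; print('grasp pt',g,'r',np.hypot(*gp),'world angle',np.degrees(np.arctan2(gp[1],gp[0])), 'phi',18.1-np.degrees(np.arctan2(gp[1],gp[0])))
E
python3 ang.py
```

```text
phi 32.90151141825094 r 0.05939493173622551 F cw-tangential(-=resist) -16.817069682438582 radial 1.8642822655818583 fz 4.513023992288755 0.2423719703598325 31.65822177194059 [-3.09566741e+00 -4.91891794e-01 -2.03958082e-03]
grasp pt [ 0.53643939 -0.24210015  0.12516504] r 0.05914471961303171 world angle -13.792178646753317 phi 31.89217864675332
```

Request:
drive_tool([
  {"delta_pos":[1.8,-2.6,0],"turn":0,"jaw":-1},
  {"delta_pos":[0,0,0],"turn":0,"jaw":-1},
  {"delta_pos":[0,0,0],"turn":0,"jaw":-1},
])

```text
time: 17.32
tool_pos: [0.5367, -0.2422, 0.2802]
tcp_rot: [-3.1, -0.493, 0.001]
wrist_force: [2.2, 7.7, 3.2]
width: 0.246
grip_force: 31.6
```

```bash
python3 ang.py
```

```text
phi 31.94818473337722 r 0.059430249682999106 F cw-tangential(-=resist) -7.966720423431226 radial 0.32631934195963813 fz 3.1802559827382533 0.2455290136604064 31.600949806161225 [-3.09964798e+00 -4.93335248e-01  7.34699193e-04]
grasp pt [ 0.53655637 -0.2418011   0.12515981] r 0.059187883460083475 world angle -13.484031514414678 phi 31.58403151441468
```

```bash
python3 circ.py 32 -88 8;python3 circ.py -88 -208 8;python3 circ.py -208 -328 8
```

```text
[[6.5, -14.3], [2.6, -15.4], [-1.5, -15.6], [-5.5, -14.7], [-9.1, -12.7], [-12.1, -10.0], [-14.3, -6.5], [-15.4, -2.6]]
[[-15.6, 1.5], [-14.7, 5.5], [-12.7, 9.1], [-10.0, 12.1], [-6.5, 14.3], [-2.6, 15.4], [1.5, 15.6], [5.5, 14.7]]
[[9.1, 12.7], [12.1, 10.0], [14.3, 6.5], [15.4, 2.6], [15.6, -1.5], [14.7, -5.5], [12.7, -9.1], [10.0, -12.1]]
```

Request:
drive_tool([
  {"delta_pos":[7.3,-15.6,-0.5],"turn":0,"jaw":-1},
  {"delta_pos":[2.6,-15.4,0],"turn":0,"jaw":-1},
  {"delta_pos":[-1.5,-15.6,0],"turn":0,"jaw":-1},
  {"delta_pos":[-5.5,-14.7,0],"turn":0,"jaw":-1},
  {"delta_pos":[-9.1,-12.7,0],"turn":0,"jaw":-1},
  {"delta_pos":[-12.1,-10.0,0],"turn":0,"jaw":-1},
  {"delta_pos":[-14.3,-6.5,0],"turn":0,"jaw":-1},
  {"delta_pos":[-15.4,-2.6,0],"turn":0,"jaw":-1},
])

```text
time: 17.98
tool_pos: [0.4613, -0.1699, 0.2803]
tcp_rot: [3.098, 0.497, 0.002]
wrist_force: [6.2, -11.6, -8.9]
width: 0.244
grip_force: 30.8
```

```bash
python3 ang.py
```

```text
phi -88.69380983050065 r 0.06077037358750055 F cw-tangential(-=resist) 2.536977171241529 radial -12.902866552797505 fz -8.852584111248305 0.24350523306033103 30.761568469461054 [3.09790121e+00 4.96852850e-01 1.68968463e-03]
grasp pt [ 0.46158186 -0.17046052  0.12530302] r 0.06011807685162763 world angle 106.84192178869579 phi -88.74192178869578
```

Request:
drive_tool([
  {"delta_pos":[-15.6,3.5,1],"turn":0,"jaw":-1},
  {"delta_pos":[-14.7,5.5,0],"turn":0,"jaw":-1},
  {"delta_pos":[-12.7,9.1,0],"turn":0,"jaw":-1},
  {"delta_pos":[-10.0,12.1,0],"turn":0,"jaw":-1},
  {"delta_pos":[-6.5,14.3,0],"turn":0,"jaw":-1},
  {"delta_pos":[-2.6,15.4,0],"turn":0,"jaw":-1},
  {"delta_pos":[1.5,15.6,0],"turn":0,"jaw":-1},
  {"delta_pos":[5.5,14.7,0],"turn":0,"jaw":-1},
])

```text
time: 18.65
tool_pos: [0.437, -0.2726, 0.2801]
tcp_rot: [-3.101, -0.493, 0.002]
wrist_force: [0.6, 6.3, 4.6]
width: 0.242
grip_force: 32.1
```

```bash
python3 ang.py
```

```text
phi 151.32375211320075 r 0.061268932502941235 F cw-tangential(-=resist) 3.869132121307925 radial -5.024318802980633 fz 4.6255139746448055 0.2422849400947491 32.124117685016245 [-3.10110030e+00 -4.92633186e-01  1.77191454e-03]
grasp pt [ 0.43679149 -0.27239276  0.12511687] r 0.06125581981656684 world angle -133.555197883824 phi 151.655197883824
```

Request:
drive_tool([
  {"delta_pos":[9.7,12.3,-0.5],"turn":0,"jaw":-1},
  {"delta_pos":[12.1,10.0,0],"turn":0,"jaw":-1},
  {"delta_pos":[14.3,6.5,0],"turn":0,"jaw":-1},
  {"delta_pos":[15.4,2.6,0],"turn":0,"jaw":-1},
  {"delta_pos":[15.6,-1.5,0],"turn":0,"jaw":-1},
  {"delta_pos":[14.7,-5.5,0],"turn":0,"jaw":-1},
  {"delta_pos":[12.7,-9.1,0],"turn":0,"jaw":-1},
  {"delta_pos":[10.0,-12.1,0],"turn":0,"jaw":-1},
])

```text
time: 19.32
tool_pos: [0.5375, -0.2425, 0.2801]
tcp_rot: [-3.101, -0.495, 0.008]
wrist_force: [-10.6, -0.5, 8.0]
width: 0.241
grip_force: 32.5
```

```bash
python3 ang.py
```

```text
phi 32.074809065256034 r 0.060300023580915386 F cw-tangential(-=resist) 3.0307700455806956 radial -10.15891229569499 fz 8.039432451986793 0.24126166327812318 32.4539550812915 [-3.10121539 -0.49478845  0.00781504]
grasp pt [ 0.53673313 -0.24247784  0.12506855] r 0.05952077343498193 world angle -14.077857646785096 phi 32.1778576467851
```

Request:
drive_tool([
  {"delta_pos":[5.5,-14.8,-1],"turn":0,"jaw":-1},
  {"delta_pos":[2.6,-15.4,0],"turn":0,"jaw":-1},
  {"delta_pos":[-1.5,-15.6,0],"turn":0,"jaw":-1},
  {"delta_pos":[-5.5,-14.7,0],"turn":0,"jaw":-1},
  {"delta_pos":[-9.1,-12.7,0],"turn":0,"jaw":-1},
  {"delta_pos":[-12.1,-10.0,0],"turn":0,"jaw":-1},
  {"delta_pos":[-14.3,-6.5,0],"turn":0,"jaw":-1},
  {"delta_pos":[-15.4,-2.6,0],"turn":0,"jaw":-1},
])

```text
time: 19.98
tool_pos: [0.4613, -0.1702, 0.2803]
tcp_rot: [3.1, 0.496, 0.003]
wrist_force: [5.1, -9.1, -11.9]
width: 0.245
grip_force: 30.6
```

```bash
python3 ang.py
```

```text
phi -88.8322156683055 r 0.060433590764639826 F cw-tangential(-=resist) 2.234710660400735 radial -10.155073913117436 fz -11.870624413162407 0.2454412603197615 30.55512259947136 [3.09984393e+00 4.95987222e-01 2.89885036e-03]
grasp pt [ 0.46165693 -0.17052076  0.12534541] r 0.06003869851416585 world angle 106.790012092074 phi -88.690012092074
```

Request:
drive_tool([
  {"delta_pos":[-15.6,3.0,1.5],"turn":0,"jaw":-1},
  {"delta_pos":[-14.7,5.5,0],"turn":0,"jaw":-1},
  {"delta_pos":[-12.7,9.1,0],"turn":0,"jaw":-1},
  {"delta_pos":[-10.0,12.1,0],"turn":0,"jaw":-1},
  {"delta_pos":[-6.5,14.3,0],"turn":0,"jaw":-1},
  {"delta_pos":[-2.6,15.4,0],"turn":0,"jaw":-1},
  {"delta_pos":[1.5,15.6,0],"turn":0,"jaw":-1},
  {"delta_pos":[5.5,14.7,0],"turn":0,"jaw":-1},
])

```text
time: 20.65
tool_pos: [0.4373, -0.2732, 0.2802]
tcp_rot: [-3.102, -0.492, -0.001]
wrist_force: [2.6, 7.0, 4.0]
width: 0.248
grip_force: 32.0
```

Request:
drive_tool([
  {"delta_pos":[9.1,12.7,-0.5],"turn":0,"jaw":-1},
  {"delta_pos":[12.1,10.0,0],"turn":0,"jaw":-1},
  {"delta_pos":[14.3,6.5,0],"turn":0,"jaw":-1},
  {"delta_pos":[15.4,2.6,0],"turn":0,"jaw":-1},
  {"delta_pos":[15.6,-1.5,0],"turn":0,"jaw":-1},
  {"delta_pos":[14.7,-5.5,0],"turn":0,"jaw":-1},
  {"delta_pos":[12.7,-9.1,0],"turn":0,"jaw":-1},
  {"delta_pos":[8.0,-11.5,0],"turn":0,"jaw":-1},
])

```text
time: 21.32
tool_pos: [0.5361, -0.2449, 0.2802]
tcp_rot: [-3.102, -0.494, 0.002]
wrist_force: [-4.0, -2.4, 1.7]
width: 0.244
grip_force: 31.9
```

Request:
drive_tool([
  {"delta_pos":[0,0,0],"turn":0,"jaw":-1},
  {"delta_pos":[0,0,0],"turn":0,"jaw":-1},
  {"delta_pos":[0,0,0],"turn":0,"jaw":-1},
])

```text
time: 21.57
tool_pos: [0.5357, -0.2453, 0.2802]
tcp_rot: [-3.102, -0.494, -0.0]
wrist_force: [-2.5, 2.3, 1.6]
width: 0.245
grip_force: 31.9
```

```bash
python3 ang.py
python3 - <<'E'
from h import *
ims=[]
for n,P in(('scene',[.526,.0067,.14]),('top',[.526,.0067,.14])):
    c=cam(n);u,v=proj(c,P).astype(int)
    ims.append(cv2.resize(c['pixels'][v-40:v+40,u-40:u+40],(400,400),interpolation=cv2.INTER_CUBIC))
cv2.imwrite('pics/p3.png',np.hstack(ims)[...,::-1])
E
```

```text
phi 35.03495906012556 r 0.059290684420196416 F cw-tangential(-=resist) -1.4514808138701785 radial -3.0713947949825187 fz 1.5928990273807466 0.24509051132808016 31.91163162700832 [-3.10181697e+00 -4.94242515e-01 -3.72290527e-04]
grasp pt [ 0.53574217 -0.24515914  0.12521975] r 0.05927992732091883 world angle -16.825603077367226 phi 34.92560307736723
```

View pics/p3.png

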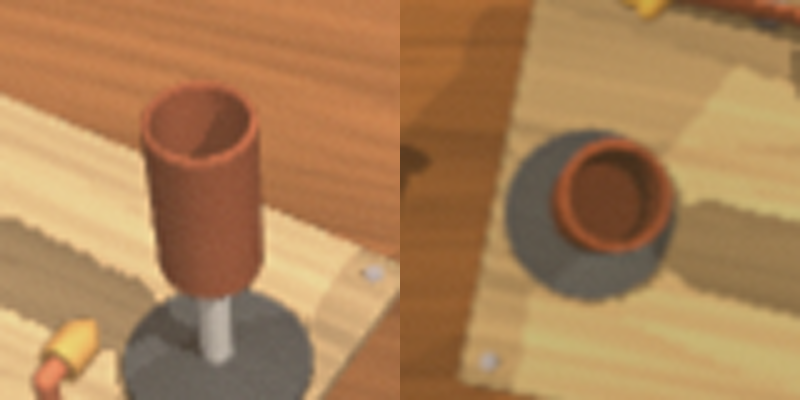

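The cup is still upright and centred on the head. The wheel is about 3° short of two turns, so I'll trim it.

Request:
drive_tool([
  {"delta_pos":[1.5,-2.8,0],"turn":0,"jaw":-1},
  {"delta_pos":[0,0,0],"turn":0,"jaw":-1},
  {"delta_pos":[0,0,0],"turn":0,"jaw":-1},
  {"delta_pos":[0,0,0],"turn":0,"jaw":-1},
])

```text
time: 22.0
tool_pos: [0.5363, -0.2432, 0.2802]
tcp_rot: [3.102, 0.493, -0.0]
wrist_force: [-2.7, -0.7, 0.9]
width: 0.246
grip_force: 31.8
```

```bash
python3 ang.py
```

```text
phi 32.913995638861245 r 0.05923193630978656 F cw-tangential(-=resist) 1.3858829355145597 radial -2.4574111692104537 fz 0.9020790524658346 0.24649126630335616 31.836511900182813 [ 3.10186100e+00  4.93459606e-01 -4.76629041e-04]
grasp pt [ 0.5362286  -0.24328472  0.12518166] r 0.05923458051614893 world angle -14.953618667855913 phi 33.053618667855915
```

Within 1.5°, still and gripped, so I'm handing in.

```bash
python3 -c "
from workcell import bot
print(bot.finish_job())"
```

```text
the job is handed in; nothing more can be done
None
```

The job is handed in, with no verdict returned: the tumbler stands upright and released on the pedestal, the valve was shut against its stop and then backed off two turns (about 1.5° short by my measurement), and the handle is still gripped at about 32 N; I did not re-measure the mugs and jar at the end.

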